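# Number the faceplates on the hand press, bin them and hang the job tag on the bin

## Task

Stamp every faceplate on the mat in the hand numbering press, one at a time in the order red, yellow, blue (one of them may be missing): lay it along the bed's centre line with its end flush against the back stop, press the plunger fully down to its stop and hold it there briefly, let it rise, then lay the plate flat in the red bin. When all the plates are in the bin, take the yellow job tag off its stand and hang it by its hook over any side of the bin's rim, between the corners, so that it stays there. Leave the screw cup and the carton where they are.

Things in the scene. Friction and masses are not known exactly. Their poses are not given: they have to be found in the camera images.
- press: Hand numbering press, fixed to the bench. Origin on the bench right below the plunger's axis; x points from the open mouth to the column at the back, y to its left, z up. Flat grey bed, x = -130 to 115 mm, y = +-50 mm, top 20 mm above the bench, white centre line along y = 0. Green column x = 55 to 105, y = +-25 mm, 120 mm high. All turned and placed anew at each start.
- press_bed (a point): Where the middle of a plate's underside must lie: on the bed (20 mm above the bench), on the centre line, 70 mm in front of the back stop, 50 mm in front of the plunger's axis; axes as the press. The back stop is a steel bar across the bed, 70 mm wide, 18 mm high, its front face 20 mm beyond the plunger's axis.
- press_arm (a point): Middle of the front lower edge of the press's green arm, 21 mm in front of the plunger's axis, 70 mm above the bench; the arm is 40 mm wide, 50 mm high and runs back from here over the bed to the column. Below it the raised plunger's 16 mm foot is 50 mm above the bench, 20 mm over a plate on the bed. When bottomed it does not push on the plate: only its fine point reaches it.
- punch (a joint): Travel of the press's sprung plunger: 0 = fully up, 0.020 m = bottomed on its stop. The spring pushes back with about 4 N at first and 13 N at the bottom, and lifts the plunger again when released.
- punch_top (a point): Centre of the flat top (40 mm across) of the plunger's red mushroom knob (52 mm wide), 166 mm above the bench when up; it is pressed straight down, 20 mm.
- bin: Red open finished-parts bin, fixed; origin at the centre of its underside on the bench; outside 190 mm (its x) by 240 mm (its y), 50 mm high, walls and floor 5 mm thick, rim all round at z = 50 mm.
- tag_c (a point): Middle of the yellow job tag (50 g), at the underside of its bridge, which rests on a rim; z up, x across the slot. At the start it hangs on the stand. The slot opens downwards, 14 mm wide (x = -7 to 7 mm). On the -x side a panel 6 mm thick, 60 mm wide (y), down to z = -32 mm; on the +x side a lip 6 mm thick, 60 mm wide, down to z = -20 mm. The bridge is 6 mm thick.
- tag_tab (a point): Centre of the tag's black grip tab on top of the bridge, 12 mm thick (x), 40 mm wide (y), 34 mm high, 23 mm above the tag's middle; axes as the tag. The panel side is the heavier: the tag hangs level with the panel's inner face against the wall, the wall's middle then 4.5 mm off the tag's middle towards the panel.
- stand: Bent steel tag stand, fixed; origin on the bench at the foot of its upright. The upright is 5 mm thick (x), 90 mm wide (y), its top edge 55 mm above the bench; foot 50 x 90 mm.
- screw_cup: Bystander: blue cup of steel screws, 56 mm wide, 64 mm high; origin at its underside.
- carton: Bystander: closed cardboard carton 70 x 100 x 40 mm; origin at its underside.
- plate_red_c (a point): Centre of the aluminium faceplate with two red bands, 120 g, 140 mm (x) by 36 mm (y) by 10 mm (z), a 40 x 18 mm window in its middle, the same at both ends. It lies flat on the 2 mm thick black mat at the start, at least 25 mm free beside it; it may be absent. At least two of the three plates are there.
- plate_yellow_c (a point): Centre of the aluminium faceplate with two yellow bands, 120 g, 140 mm (x) by 36 mm (y) by 10 mm (z), a 40 x 18 mm window in its middle, the same at both ends. It lies flat on the 2 mm thick black mat at the start, at least 25 mm free beside it; it may be absent.
- plate_blue_c (a point): Centre of the aluminium faceplate with two blue bands, 120 g, 140 mm (x) by 36 mm (y) by 10 mm (z), a 40 x 18 mm window in its middle, the same at both ends. It lies flat on the 2 mm thick black mat at the start, at least 25 mm free beside it; it may be absent.
Mind the look-alikes: they are no part of the job. What is shaped like the part that bears plate_red_c but brown is not meant.

How it is judged:
On the way, in this order (a step that is already met when the one before it is completed fails the run):
1. the red plate lies flush against the back stop on the bed's centre line while the plunger is held at the bottom of its stroke (x of plate_red_c in the frame of punch_top between -0.0535 and -0.047 m and y of plate_red_c in the frame of punch_top between -0.006 and 0.006 m and z of plate_red_c in the frame of press between 0.022 and 0.0265 m and z of plate_red_c in the frame of punch_top above -0.1225 m and angle between the x axis of plate_red_c and the x axis of press, either way round below 0.08 rad), for 0.2 s.
2. the yellow plate lies flush against the back stop on the bed's centre line while the plunger is held at the bottom of its stroke (x of plate_yellow_c in the frame of punch_top between -0.0535 and -0.047 m and y of plate_yellow_c in the frame of punch_top between -0.006 and 0.006 m and z of plate_yellow_c in the frame of press between 0.022 and 0.0265 m and z of plate_yellow_c in the frame of punch_top above -0.1225 m and angle between the x axis of plate_yellow_c and the x axis of press, either way round below 0.08 rad), for 0.2 s.
3. the blue plate lies flush against the back stop on the bed's centre line while the plunger is held at the bottom of its stroke (x of plate_blue_c in the frame of punch_top between -0.0535 and -0.047 m and y of plate_blue_c in the frame of punch_top between -0.006 and 0.006 m and z of plate_blue_c in the frame of press between 0.022 and 0.0265 m and z of plate_blue_c in the frame of punch_top above -0.1225 m and angle between the x axis of plate_blue_c and the x axis of press, either way round below 0.08 rad), for 0.2 s.
4. all the plates that are there lie flat in the bin and the plunger is up (x of plate_red_c in the frame of bin between -0.09 and 0.09 m and y of plate_red_c in the frame of bin between -0.115 and 0.115 m and z of each of plate_red_c, plate_yellow_c, plate_blue_c in the frame of bin below 0.04 m and angle between each of plate_red_c, plate_yellow_c, plate_blue_c's own z axis and vertical below 0.2 rad and linear speed of each of plate_red, plate_yellow, plate_blue below 0.03 m/s and x of plate_yellow_c in the frame of bin between -0.09 and 0.09 m and y of plate_yellow_c in the frame of bin between -0.115 and 0.115 m and x of plate_blue_c in the frame of bin between -0.09 and 0.09 m and y of plate_blue_c in the frame of bin between -0.115 and 0.115 m and value of joint punch below 0.003 m), for 0.2 s.
5. the job tag hangs over the bin's rim (z of tag_c in the frame of bin between 0.043 and 0.058 m and angle between tag_c's own z axis and vertical below 0.3 rad and linear speed of tag below 0.03 m/s and ((x of tag_c in the frame of bin between -0.1025 and -0.0825 m and y of tag_c in the frame of bin between -0.09 and 0.09 m and angle between the x axis of tag_c and the x axis of bin, either way round below 0.25 rad) or (y of tag_c in the frame of bin between -0.1275 and -0.1075 m and x of tag_c in the frame of bin between -0.065 and 0.065 m and angle between the x axis of tag_c and the y axis of bin, either way round below 0.25 rad) or (x of tag_c in the frame of bin between 0.0825 and 0.1025 m and y of tag_c in the frame of bin between -0.09 and 0.09 m and angle between the x axis of tag_c and the x axis of bin, either way round below 0.25 rad) or (y of tag_c in the frame of bin between 0.1075 and 0.1275 m and x of tag_c in the frame of bin between -0.065 and 0.065 m and angle between the x axis of tag_c and the y axis of bin, either way round below 0.25 rad))), for 0.2 s.
At the end, for the whole second after the job is handed in: All plates present lie flat (0.2 rad) in the bin, at rest; the plunger is up (3 mm); the tag hangs astride a bin wall, away from the corners, upright within 0.3 rad, its bridge at the rim (8 mm) and within 10 mm of the wall's middle, at rest (all of step 4 and all of step 5); the robot touches nothing.
It fails at once if the screw cup is moved more than 3 cm (distance of screw_cup from where it was at the start of the episode above 0.03 m).
It fails at once if the carton is moved more than 3 cm (distance of carton from where it was at the start of the episode above 0.03 m).
Of plate_red, plate_yellow, plate_blue only 2 to 3 are there at a start; the rules pass over those that are not, and their reading is None.
At some moment in a run one of plate_red, plate_yellow, plate_blue may be knocked a few centimetres aside while the robot is not near it.
It also fails if it takes over 210 s, if anything falls off the work surface, if the arm or the gripper's body presses on something with over 40 N, if the wrist force passes 120 N, or if a joint passes its speed limit or range.

## Robot

A 7-joint arm with a two-finger parallel gripper is mounted at the origin on the work surface. World frame = base frame: x ahead of the robot, y to its left, z up, the work surface at z = 0. Lengths are in m, angles in rad, forces in N, time in s.
With the tool pointing down it reaches from about 0.425 to 0.875 m from the base axis. Payload 4.7 kg.
Tool frame: the origin (TCP) lies on the centre line of the jaws, within the pads' length; the fingertips stand 8 mm ahead of it and the grasp point (between the pads) lies 11 mm behind it (tips_ahead is the distance from the TCP to the fingertips, in m); z points along the fingers, y is the line along which they close (so a half turn about z gives the same grasp; the last joint's range is limited). The gripper opens to 87 mm and grips with 3 to 60 N. Pads are 19 mm wide; open, the fingers measure 117 mm over their backs; the gripper's body (75 mm by 190 mm) begins 51 mm behind the grasp point.
Start: joints at [-1.295, 0.321, -0.07, 1.45, 0.023, 1.371, -0.057], TCP at [0.168, 0.628, 0.231] pointing down, gripper open.
Joint ranges: [-2.86, 2.86], [-0.3, 2.09], [-1.38, 1.24], [0.06, 2.45], [-1.56, 4.7], [0.09, 2.05], [-2.69, 2.69]. Speed limits (rad/s): [2.57, 2.57, 3.14, 3.14, 3.14, 3.14, 3.14].

## Interface

Orientations are given as a rotation vector (axis times angle).
In Python, from station import read_state, camera, get_calibration, job_done, recognise, tip_of, tips_ahead gives the robot as it stands. The module is installed in compiled form; this text tells all that it offers.
- The arm moves only by the tool send_rows, never from a script. Its argument "increments" is a list that holds one entry, the list of rows, each a list of 7 numbers: the turn, a rotation vector about the tool's x, y, z in rad, then the shift along the tool's x, y, z in cm, then the opening in per cent of the stroke, from 0 (shut) to 100 (fully open). A call has 1 to 8 rows; each row is the pose to reach, as a shift and turn from the pose commanded when the call began, along the tool's axes at that moment; what a row does not reach only later rows make up. A row lasts 1/12 s, in which the tool goes at most 41.7 mm and 7.16 degrees, less where a joint would pass 70% of its speed; a pose out of reach is approached as far as the arm can. A call with a gripper value outside its range is refused whole. The fingers move at their own pace and stop on an object; the grip force is fixed at half the most. Time passes only in rows, so rows that repeat a pose let the fingers close. It gives the time, the measured TCP pose, the force, the opening and the grip force at its end, in the units of the state.
- read_state(): the state, without advancing time (a new reading comes with each control period).
- camera(name): name is "scene" or "top" or "wrist"; returns (picture, depth): 420x560x3 uint8, red, green, blue; 420x560 float32, m along the optical axis (not along the pixel's ray), 0 where there is no reading.
- get_calibration(name): a dict with "fx", "fy", "cx", "cy" (pixels), "R" (3x3) and "t" (3): a world point X has camera coordinates R X + t. Camera axes: x right, y down, z forward; pixel columns grow to the right and rows downward; lengths in m; the calibration is good to about 2 mm. A picture is of the moment at which its call begins: read the wrist's pose just before it. get_calibration takes no time and is no camera call; for the wrist camera it gives the pose at the moment of the call.
- job_done(): hands the job in; it is judged then, once.
Trained networks look in the newest picture that a camera, given by its name, has taken for a name from the list of things; names that differ only in an ending like _2 or _b are one class to them, and where a whole thing is asked for, a point or a joint stands for the part that bears it (a point fixed in the world has none). Each returns a list of dicts, best first, with "confidence" (0 to 1); they miss things now and then, are a little off and sometimes report something else, mostly with a low value. They report only what shows in the picture. A call takes as long as a camera call. They do not tell look-alikes from the thing itself.
- recognise(camera, target): "centre" ([x, y, z] in m, in the coordinates of the camera as it stood for that picture, good to about 4 mm: the middle of the surface that is visible of it).
- tip_of(camera, target): "centre" ([x, y, z] in m, in the coordinates of the camera as it stood for that picture, good to about 4 mm: a listed point, or the origin of a listed thing).
The state is a dict: "time": time; "qpos": joint angles; "qd": joint speeds; "joint_efforts": joint torques, N m; "tool_pos": TCP position; "tcp_rot": TCP orientation; "ft_force": force on the tool from outside, world axes, zero at the start; "wrist_torque": the same for the moment, N m; "grip_width": finger opening in m; "grip_force": force on a finger pad.
Only numpy, scipy, OpenCV 4.12 (cv2) and the standard library are available. Lean on these libraries where they do the work, as an engineer would, in place of code of your own. Each camera call takes 0.05 s, during which the arm holds its last target. There are 200 camera calls.

## Working session

There is one attempt and no reset: what is moved stays moved. The work goes in short steps, Python scripts to look and compute and a tool call to move; the robot and the scene stay as the last step left them, time stands still between calls to the robot, and variables do not carry over. Pictures are saved under pics/ and viewed, at most 14 in all, crops included, and the job is handed in when it is done.

Besides the shell and the picture viewer there is one more tool, called after "Emit:" as a command line: name --argument value ..., lists and objects as JSON in quotes. send_rows: Moves the arm, as the interface text tells. Its arguments: {"type":"object","properties":{"increments":{"type":"array"}},"required":["increments"]}

```bash
mkdir -p pics; cat > h.py <<'E'
import numpy as np, cv2
from scipy.spatial.transform import Rotation as Rn
from station import *
def snap(n,f=None):
    c=get_calibration(n); p,d=camera(n)
    if f: cv2.imwrite('pics/'+f,p[:,:,::-1])
    return c,p,d
def w(c,x): return np.array(c['R']).T@(np.array(x)-np.array(c['t']))
def px(c,X):
    q=np.array(c['R'])@np.array(X)+np.array(c['t']); return (c['fx']*q[0]/q[2]+c['cx'],c['fy']*q[1]/q[2]+c['cy'])
def cloud(c,d):
    v,u=np.mgrid[:d.shape[0],:d.shape[1]]
    P=np.stack([(u-c['cx'])/c['fx']*d,(v-c['cy'])/c['fy']*d,d],-1)
    return (P-np.array(c['t']))@np.array(c['R'])
E
python3 - <<'E'
from h import *
s=read_state(); print(s['time'],s['tool_pos'],s['tcp_rot'],s['grip_width'],tips_ahead)
for n in('top','scene'):
    c,p,d=snap(n,n+'0.png')
    print(n,-np.array(c['R']).T@np.array(c['t']))
    for t in ['plate_red_c','plate_yellow_c','plate_blue_c','press','press_bed','punch_top','bin','tag_c','stand','screw_cup','carton']:
        print(t,[(np.round(w(c,r['centre']),3).tolist(),np.round(px(c,w(c,r['centre']))).tolist(),round(r['confidence'],2)) for r in tip_of(n,t)][:4])
E
```

```text
0.0 [0.1681593  0.62731665 0.22945813] [-4.10004318e-01 -3.11459246e+00  2.96541294e-03] 0.0868354185982332 0.008
top [0.37536271 0.14363332 1.3865172 ]
plate_red_c [([0.334, -0.092, -0.0], [377.0, 303.0], 0.93), ([0.332, 0.314, 0.007], [232.0, 306.0], 0.92), ([0.687, 0.513, 0.008], [164.0, 184.0], 0.82), ([0.532, 0.283, 0.007], [243.0, 235.0], 0.57)]
plate_yellow_c [([0.548, 0.169, 0.006], [283.0, 229.0], 0.89)]
plate_blue_c [([0.641, -0.005, 0.168], [349.0, 183.0], 0.72), ([0.674, 0.131, 0.057], [295.0, 181.0], 0.51)]
press [([0.64, -0.002, 0.002], [341.0, 196.0], 0.79)]
press_bed [([0.596, -0.003, 0.021], [343.0, 210.0], 0.97)]
punch_top [([0.645, -0.001, 0.168], [347.0, 182.0], 0.7)]
bin [([0.524, -0.302, -0.002], [448.0, 234.0], 0.89)]
tag_c [([0.671, 0.133, 0.001], [295.0, 187.0], 0.58), ([0.674, 0.13, 0.055], [295.0, 181.0], 0.49)]
stand [([0.67, 0.128, -0.002], [296.0, 187.0], 0.82)]
screw_cup [([0.742, -0.13, 0.003], [384.0, 161.0], 0.6)]
carton [([0.744, -0.245, -0.002], [423.0, 160.0], 0.81)]
scene [ 1.18590208 -0.03995843  1.23636766]
plate_red_c [([0.332, 0.321, 0.001], [310.0, 155.0], 0.97), ([0.689, 0.513, 0.006], [416.0, 239.0], 0.82), ([0.333, -0.091, 0.003], [175.0, 185.0], 0.78), ([0.527, 0.283, 0.005], [318.0, 210.0], 0.73)]
plate_yellow_c [([0.547, 0.172, 0.004], [282.0, 225.0], 0.82), ([0.745, -0.244, 0.001], [143.0, 335.0], 0.56), ([0.59, 0.005, 0.02], [227.0, 251.0], 0.38)]
plate_blue_c []
press [([0.642, 0.001, -0.003], [231.0, 273.0], 0.56)]
press_bed [([0.587, 0.0, 0.018], [225.0, 251.0], 0.97)]
punch_top [([0.643, -0.003, 0.168], [224.0, 245.0], 0.84)]
bin [([0.525, -0.298, -0.004], [111.0, 262.0], 0.71)]
tag_c [([0.673, 0.13, 0.055], [281.0, 261.0], 0.89)]
stand [([0.665, 0.13, 0.003], [280.0, 267.0], 0.66)]
screw_cup [([0.746, -0.123, 0.0], [192.0, 322.0], 0.95)]
carton [([0.745, -0.243, 0.002], [144.0, 334.0], 0.92)]
```

```bash
python3 -c "
import cv2
p=cv2.imread('pics/top0.png')[120:340,130:500]
cv2.imwrite('pics/c0.png',cv2.resize(p,None,fx=2.15,fy=2.15,interpolation=cv2.INTER_CUBIC))"
```

```text
(no output)
```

View pics/top0.png

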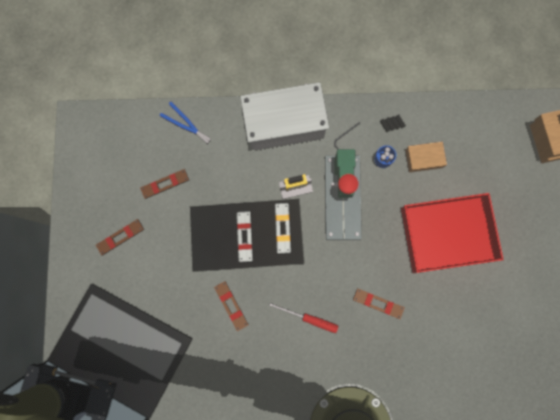

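View pics/c0.png

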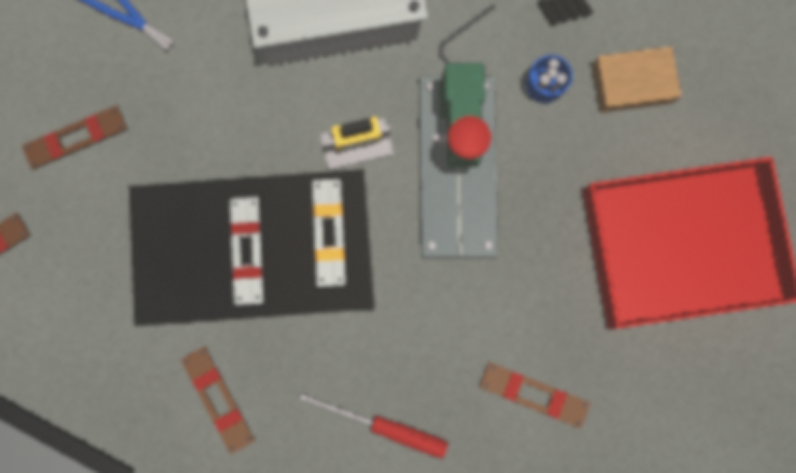

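Candidates for red: (244,236) on the mat, white/aluminium with red bands, versus brown look-alikes at (165,183), (120,237), (231,305) and (378,303). I choose (244,236). Yellow is at (283,228), and there is no blue plate. The crop shows both plates on the mat, the tag on its stand at (295,183), the press mouth facing the robot (bed down to row 240) and the bin at (452,233). Next I'll look closer from the wrist.

```bash
cat >> h.py <<'E'
def go(x,y,z,yaw):
    """shift(cm)/turn from measured pose; yaw = heading (deg) of tool x axis, tool pointing down"""
    s=read_state(); R=Rn.from_rotvec(s['tcp_rot'])
    a=np.radians(yaw); best=None
    for k in(0,np.pi):
        T=Rn.from_matrix(np.array([[np.cos(a+k),np.sin(a+k),0],[np.sin(a+k),-np.cos(a+k),0],[0,0,-1]]))
        r=(R.inv()*T).as_rotvec()
        if best is None or np.linalg.norm(r)<np.linalg.norm(best): best=r
    print('turn',np.round(best,3),'shift',np.round(R.inv().apply(np.array([x,y,z])-s['tool_pos'])*100,2),'q7',round(s['qpos'][6],2))
E
python3 - <<'E'
from h import *
c=get_calibration('wrist'); s=read_state(); R=Rn.from_rotvec(s['tcp_rot']); print(R.as_matrix().round(3))
cw=-np.array(c['R']).T@np.array(c['t']); print('cam in tool',R.inv().apply(cw-s['tool_pos']), 'axes in tool', (np.array(c['R'])@R.as_matrix()).round(2), c['fx'])
c,p,d=snap('top'); P=cloud(c,d)
# press knob/bed, top surfaces
hsv=cv2.cvtColor(p,cv2.COLOR_RGB2HSV)
def rect(m,name):
    q=P[m]; r=cv2.minAreaRect((q[:,:2]*1000).astype(np.float32)); print(name,np.round(r[0],1),np.round(r[1],1),round(r[2],1),'z',np.median(q[:,2]).round(4),len(q))
B=lambda x0,x1,y0,y1,z0,z1:(P[...,0]>x0)&(P[...,0]<x1)&(P[...,1]>y0)&(P[...,1]<y1)&(P[...,2]>z0)&(P[...,2]<z1)
rect(B(.45,.62,.25,.32,.007,.03)&(p.min(-1)>60),'red')
rect(B(.45,.65,.13,.21,.007,.03)&(p.min(-1)>60),'yel')
rect(B(.4,.8,-.08,.08,.015,.026),'bed')
rect(B(.35,.7,-.5,-.1,.04,.06),'bin')
rect(B(.55,.75,-.06,.06,.155,.18),'knob')
rect(B(.6,.75,.07,.2,.05,.12),'tag')
go(.50,.15,.40,180)
go(.50,.15,.40,0)
E
```

```text
[[-0.966  0.259  0.   ]
 [ 0.259  0.966  0.   ]
 [-0.     0.    -1.   ]]
cam in tool [ 0.0725336   0.00068755 -0.15305837] axes in tool [[ 0.    1.   -0.  ]
 [-0.96  0.   -0.26]
 [-0.26  0.    0.96]] 329.43666784627845
red [526.3 279.9] [144.1  46.1] 2.5 z 0.012 501
yel [563.3 164.3] [ 60.8 171. ] 88.7 z 0.0121 546
bed [634.2  -4.6] [100.1 242.9] 89.0 z 0.0204 1958
bin [ 523.3 -301.5] [189.8 243.7] 7.2 z 0.0495 730
knob [642.2  -3.8] [50. 50.] 38.3 z 0.1655 318
tag [673.9 129.8] [26.7 86.7] 10.8 z 0.0637 239
turn [ 0.     0.    -0.262] shift [-44.41 -37.58 -16.94] q7 -0.06
turn [ 0.     0.    -0.262] shift [-44.41 -37.58 -16.94] q7 -0.06
```

Emit:
send_rows --increments '[[[0,0,0,-4,-3,-10,100],[0,0,-0.26,-44.4,-37.6,-15,100],[0,0,-0.26,-44.4,-37.6,-15,100],[0,0,-0.26,-44.4,-37.6,-15,100],[0,0,-0.26,-44.4,-37.6,-15,100],[0,0,-0.26,-44.4,-37.6,-15,100],[0,0,-0.26,-44.4,-37.6,-15,100],[0,0,-0.26,-44.4,-37.6,-15,100]]]'

```text
time: 1.92
tool_pos: [0.3431, 0.376, 0.3258]
tcp_rot: [0.003, 3.141, 0.001]
ft_force: [1.3, 0.6, -1.1]
grip_width: 0.0868
grip_force: 0.0
```

```bash
python3 -c "
from h import *
go(.50,.14,.37,180)"
```

```text
turn [ 0.001  0.    -0.002] shift [-15.73 -23.57  -4.43] q7 0.69
```

Emit:
send_rows --increments '[[[0,0,0,-15.7,-23.6,-4.4,100],[0,0,0,-15.7,-23.6,-4.4,100],[0,0,0,-15.7,-23.6,-4.4,100],[0,0,0,-15.7,-23.6,-4.4,100],[0,0,0,-15.7,-23.6,-4.4,100],[0,0,0,-15.7,-23.6,-4.4,100],[0,0,0,-15.7,-23.6,-4.4,100],[0,0,0,-15.7,-23.6,-4.4,100]]]'

```text
time: 2.58
tool_pos: [0.5029, 0.1326, 0.3707]
tcp_rot: [0.024, 3.137, -0.004]
ft_force: [-0.3, -0.5, 0.1]
grip_width: 0.0873
grip_force: 0.0
```

```bash
cat >> h.py <<'E'
def box(P,x0,x1,y0,y1,z0,z1): return (P[...,0]>x0)&(P[...,0]<x1)&(P[...,1]>y0)&(P[...,1]<y1)&(P[...,2]>z0)&(P[...,2]<z1)
def rect(P,m,name):
    n,l,st,_=cv2.connectedComponentsWithStats(m.astype(np.uint8)); k=1+st[1:,4].argmax(); q=P[l==k]
    r=cv2.minAreaRect((q[:,:2]*1000).astype(np.float32)); print(name,np.round(r[0],1),np.round(r[1],1),round(r[2],1),'z',np.median(q[:,2]).round(4),len(q))
E
python3 - <<'E'
from h import *
s=read_state(); print(s['time'],s['tool_pos'],s['tcp_rot'])
c,p,d=snap('wrist','w1.png'); P=cloud(c,d); br=p.min(-1)>60
rect(P,box(P,.4,.65,.22,.34,.007,.025)&br,'red')
rect(P,box(P,.4,.65,.12,.21,.007,.025)&br,'yel')
rect(P,box(P,.4,.8,-.08,.08,.015,.026),'bed')
rect(P,box(P,.55,.75,-.06,.06,.155,.18),'knob')
rect(P,box(P,.6,.75,.05,.2,.08,.12),'tab')
rect(P,box(P,.6,.75,.05,.2,.05,.07),'bridge')
for t in ['plate_red_c','plate_yellow_c','press_bed','punch_top','tag_c','tag_tab','stand']:
    print(t,[(np.round(w(c,r['centre']),3).tolist(),round(r['confidence'],2)) for r in tip_of('wrist',t)][:3])
E
```

```text
2.5833 [0.50289054 0.13261357 0.3707142 ] [ 0.02376737  3.13683919 -0.00417309]
red [550.6 284. ] [93.2 36.3] 2.2 z 0.011 878
yel [572.8 173.8] [92.4 36.2] 2.1 z 0.0109 786
bed [5.947e+02 2.000e-01] [100.3 166.3] 88.9 z 0.0189 5068
knob [657.1  13.8] [10.5 19.7] 61.8 z 0.1639 90Traceback (most recent call last):
  File "<stdin>", line 8, in <module>
  File "h.py", line 26, in rect
    n,l,st,_=cv2.connectedComponentsWithStats(m.astype(np.uint8)); k=1+st[1:,4].argmax(); q=P[l==k]
                                                                       ~~~~~~~~~~~~~~~^^
ValueError: attempt to get argmax of an empty sequence
```

View pics/w1.png

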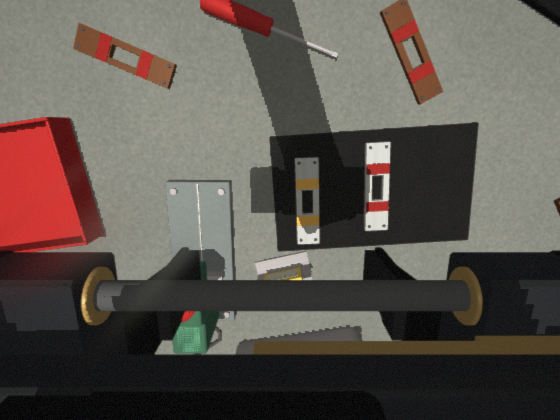

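The view shows the red plate at (377,186), the yellow plate at (307,200) half in shadow, and the bed with its line at (199,220). The gripper hides everything below row 250. I'll redo this with depth only.

```bash
python3 - <<'E'
from h import *
for n in('wrist','top'):
    c,p,d=snap(n); P=cloud(c,d)
    for nm,b in (('red',(.4,.65,.23,.34,.0065,.02)),('yel',(.4,.65,.13,.215,.0065,.02))):
        m=box(P,*b)
        try: rect(P,m,n+nm)
        except Exception as e: print(e)
    for t in ['plate_red_c','plate_yellow_c','press_bed']:
        print(t,[(np.round(w(c,r['centre']),3).tolist(),round(r['confidence'],2)) for r in tip_of(n,t)][:2])
go(.488,.282,.12,182.3)
E
```

```text
wristred [527.1 283.2] [140.2  36.9] 2.5 z 0.0111 1808
wristyel [549.2 173.2] [140.2  36. ] 1.2 z 0.011 1684
plate_red_c [([0.332, 0.324, 0.002], 0.97), ([0.525, 0.283, 0.005], 0.79)]
plate_yellow_c [([0.549, 0.174, 0.008], 0.97)]
press_bed [([0.593, -0.002, 0.015], 0.65), ([0.675, 0.134, 0.051], 0.46)]
topred [527.4 281.7] [141.9  38.1] 4.3 z 0.0121 341
topyel [482.4 184. ] [2.4 0. ] 174.7 z 0.0111 2
plate_red_c [([0.534, 0.637, 0.005], 0.93), ([0.335, 0.315, 0.005], 0.81)]
plate_yellow_c []
press_bed [([0.594, -0.004, 0.02], 0.7)]
turn [ 0.   -0.   -0.04] shift [ 1.02 13.93 24.89] q7 1.24
```

Emit:
send_rows --increments '[[[0,0,-0.04,1.1,13.9,25,100],[0,0,-0.04,1.1,13.9,25,100],[0,0,-0.04,1.1,13.9,25,100],[0,0,-0.04,1.1,13.9,25,100],[0,0,-0.04,1.1,13.9,25,100],[0,0,-0.04,1.1,13.9,25,100],[0,0,-0.04,1.1,13.9,25,100],[0,0,-0.04,1.1,13.9,25,100]]]'

```text
time: 3.7
tool_pos: [0.482, 0.2833, 0.1118]
tcp_rot: [0.071, -3.13, 0.007]
ft_force: [-1.3, 0.2, -0.6]
grip_width: 0.0868
grip_force: 0.0
```

```bash
python3 - <<'E'
from h import *
c,p,d=snap('wrist'); P=cloud(c,d)
try: rect(P,box(P,.4,.65,.23,.34,.0065,.02),'red')
except Exception as e: print(e)
go(.487,.2813,.012,182.5)
E
```

```text
red [495.  281.7] [76.1 36.1] 2.3 z 0.011 3361
turn [-0.004 -0.007 -0.   ] shift [-0.33 -0.02 10.31] q7 1.1
```

Emit:
send_rows --increments '[[[0,0,0,-0.3,0,5,100],[0,0,0,-0.3,0,9,100],[0,0,0,-0.3,0,10.2,100],[0,0,0,-0.3,0,10.2,100],[0,0,0,-0.3,0,10.2,100],[0,0,0,-0.3,0,10.2,100]]]'

```text
time: 4.25
tool_pos: [0.4933, 0.2815, 0.02]
tcp_rot: [-0.059, 3.137, 0.004]
ft_force: [-0.6, 0.1, -0.3]
grip_width: 0.0871
grip_force: 0.0
```

```bash
python3 - <<'E'
from h import *
s=read_state();print(s['tool_pos'],s['ft_force'])
go(.487,.2813,.012,182.5)
E
```

```text
[0.49333704 0.28145243 0.01995713] [-0.55710096  0.13152244 -0.34109522]
turn [ 0.002  0.004 -0.006] shift [0.64 0.01 0.79] q7 1.13
```

Emit:
send_rows --increments '[[[0,0,0,0,0,0,100],[0,0,0,0,0,0,100]]]'

```text
time: 4.42
tool_pos: [0.4928, 0.2816, 0.0196]
tcp_rot: [-0.06, 3.137, 0.004]
ft_force: [-0.3, -0.2, -0.4]
grip_width: 0.0875
grip_force: 0.0
```

```bash
python3 - <<'E'
from h import *
go(.487,.2813,.012,182.5)
E
```

```text
turn [ 0.003  0.004 -0.006] shift [ 0.58 -0.01  0.76] q7 1.13
```

Emit:
send_rows --increments '[[[0,0,0,0.6,0,0.75,100],[0,0,0,0.6,0,0.75,100],[0,0,0,0.6,0,0.75,20],[0,0,0,0.6,0,0.75,20],[0,0,0,0.6,0,0.75,20],[0,0,0,0.6,0,0.75,20],[0,0,0,0.6,0,0.75,20],[0,0,0,0.6,0,0.75,20]]]'

```text
time: 5.08
tool_pos: [0.4856, 0.2805, 0.0105]
tcp_rot: [-0.06, 3.14, 0.001]
ft_force: [0.3, -1.6, 7.3]
grip_width: 0.0552
grip_force: 3.1
```

```bash
python3 - <<'E'
from h import *
s=read_state();print(s['tool_pos'],s['ft_force'],s['grip_width'],s['grip_force'])
E
```

```text
[0.48560433 0.2804732  0.01047683] [ 0.27896093 -1.56741067  7.29461889] 0.05518738102223565 3.1309984912513755
```

Emit:
send_rows --increments '[[[0,0,0,0,0,-0.1,20],[0,0,0,0,0,-0.1,20],[0,0,0,0,0,-0.1,20],[0,0,0,0,0,-0.1,20],[0,0,0,0,0,-0.1,20],[0,0,0,0,0,-0.1,20]]]'

```text
time: 5.58
tool_pos: [0.4847, 0.2806, 0.0105]
tcp_rot: [0.06, -3.14, 0.0]
ft_force: [-2.2, -0.1, 2.6]
grip_width: 0.0358
grip_force: 30.4
```

Emit:
send_rows --increments '[[[0,0,0,0,0,-3,20],[0,0,0,0,0,-7,20],[0,0,0.056,0,0,-11,20],[0,0,0.056,-2,-8,-20,20],[0,0,0.056,-6.4,-28.3,-32,20],[0,0,0.056,-6.4,-28.3,-32,20],[0,0,0.056,-6.4,-28.3,-32,20],[0,0,0.056,-6.4,-28.3,-32,20]]]'

```text
time: 6.25
tool_pos: [0.5277, 0.1187, 0.246]
tcp_rot: [-0.027, -3.141, 0.0]
ft_force: [1.5, 0.9, -0.3]
grip_width: 0.0358
grip_force: 30.0
```

Emit:
send_rows --increments '[[[0,0,0,0,-10,-6,20],[0,0,0,0,-10,-6,20],[0,0,0,0,-10,-6,20],[0,0,0,0,-10,-6,20],[0,0,0,0,-10,-6,20],[0,0,0,0,-10,-6,20]]]'

```text
time: 6.75
tool_pos: [0.5259, 0.0214, 0.3045]
tcp_rot: [-0.027, -3.14, -0.001]
ft_force: [0.4, 1.6, -2.0]
grip_width: 0.0351
grip_force: 30.0
```

```bash
python3 - <<'E'
from h import *
go(.56,0,.33,179)
s=read_state();print(s['tool_pos'],s['ft_force'],s['grip_width'])
c,p,d=snap('wrist','w2.png'); P=cloud(c,d)
try: rect(P,box(P,.4,.8,-.08,.08,.012,.026),'bed')
except Exception as e: print(e)
print([(np.round(w(c,r['centre']),3).tolist(),round(r['confidence'],2)) for r in tip_of('wrist','press_bed')][:3])
E
```

```text
turn [ 0.001 -0.001  0.   ] shift [-3.45 -2.08 -2.56] q7 1.48
[0.52585356 0.021399   0.30446904] [ 0.36583229  1.59086444 -1.97697774] 0.035128677035990034
bed [566.1   0.6] [ 99.9 109.1] 88.8 z 0.0189 3793
[([0.59, 0.002, 0.017], 0.68)]
```

View pics/w2.png

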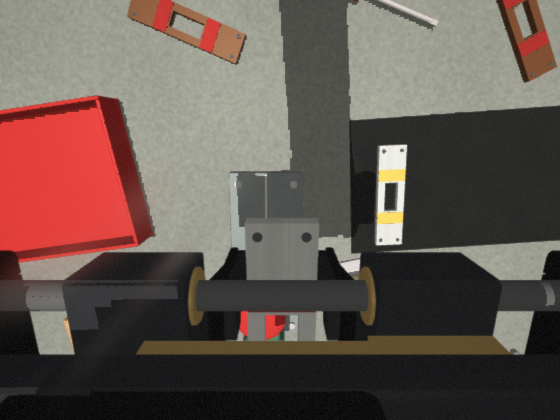

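The bed shows at (265,200) and the held plate at (281,240), straight along the line. Yellow is undisturbed at (390,195), and the bin is at left.

Emit:
send_rows --increments '[[[0,0,0,3,-1,0,20],[0,0,0,5.1,-2,0,20],[0,0,0,5.1,-2,4,20],[0,0,0,5.1,-2,25,20],[0,0,0,5.1,-2,25,20],[0,0,0,5.1,-2,25,20],[0,0,0,5.1,-2,25,20],[0,0,0,5.1,-2,25,20]]]'

```text
time: 7.52
tool_pos: [0.474, 0.0029, 0.0546]
tcp_rot: [-0.024, -3.141, -0.0]
ft_force: [1.7, 1.4, -1.0]
grip_width: 0.0356
grip_force: 30.0
```

Emit:
send_rows --increments '[[[0,0,0,0,0,0,20],[0,0,0,0,0,0,20]]]'

```text
time: 7.68
tool_pos: [0.4724, 0.0021, 0.0548]
tcp_rot: [-0.025, -3.135, 0.003]
ft_force: [0.2, 0.5, -1.2]
grip_width: 0.0354
grip_force: 30.0
```

```bash
python3 - <<'E'
from h import *
go(.54,-.0001,.030,178.8)
s=read_state();print(s['tool_pos'],s['ft_force'],s['grip_width'])
E
```

```text
turn [-0.002 -0.007  0.005] shift [-6.77 -0.1   2.44] q7 1.56
[0.4724396  0.00206219 0.05483684] [ 0.16340297  0.51939031 -1.17468557] 0.035350589576842
```

Emit:
send_rows --increments '[[[0,0,0.005,-2,0,1.6,20],[0,0,0.005,-5,-0.1,1.6,20],[0,0,0.005,-6.8,-0.1,1.6,20],[0,0,0.005,-6.8,-0.1,2.3,20],[0,0,0.005,-6.8,-0.1,2.3,20],[0,0,0.005,-6.8,-0.1,2.3,20]]]'

```text
time: 8.18
tool_pos: [0.5427, -0.0003, 0.0348]
tcp_rot: [0.035, 3.141, 0.001]
ft_force: [-0.2, 0.1, -1.0]
grip_width: 0.0356
grip_force: 30.0
```

Emit:
send_rows --increments '[[[0,0,0,-0.3,0,0.05,20],[0,0,0,-0.6,0,0.05,20],[0,0,0,-0.6,0,0.05,20],[0,0,0,-0.6,0,0.05,20]]]'

```text
time: 8.52
tool_pos: [0.5491, -0.0008, 0.034]
tcp_rot: [0.036, 3.141, 0.001]
ft_force: [0.2, -0.4, -0.7]
grip_width: 0.0357
grip_force: 30.0
```

```bash
python3 - <<'E'
from h import *
go(.55,-.0003,.0285,178.8)
E
```

```text
turn [ 0.     0.001 -0.002] shift [-0.09  0.05  0.55] q7 1.66
```

Emit:
send_rows --increments '[[[0,0,0,0,0.05,0.3,20],[0,0,0,0,0.05,0.45,20],[0,0,0,-0.2,0.05,0.45,20],[0,0,0,-0.3,0.05,0.45,20],[0,0,0,-0.3,0.05,0.45,20]]]'

```text
time: 8.93
tool_pos: [0.5497, -0.0004, 0.0285]
tcp_rot: [-0.036, -3.136, -0.001]
ft_force: [-5.0, 0.4, 3.4]
grip_width: 0.036
grip_force: 31.4
```

Emit:
send_rows --increments '[[[0,0,0,-0.2,0,0,20],[0,0,0,-0.2,0,0,20],[0,0,0,-0.2,0,0,20]]]'

```text
time: 9.18
tool_pos: [0.5498, -0.0004, 0.0285]
tcp_rot: [-0.036, -3.132, -0.001]
ft_force: [-11.9, -0.8, 9.5]
grip_width: 0.0357
grip_force: 33.4
```

Emit:
send_rows --increments '[[[0,0,0,0.1,0,-0.1,55],[0,0,0,0.2,0,-0.1,60],[0,0,0,0.2,0,-0.1,60],[0,0,0,0.2,0,-1,60],[0,0,0,0.2,0,-5,60],[0,0,0,0.2,0,-10,20],[0,0,0,0.2,0,-22,0],[0,0,0,0.2,0,-22,0]]]'

```text
time: 9.85
tool_pos: [0.552, -0.0009, 0.2069]
tcp_rot: [0.037, 3.14, 0.0]
ft_force: [1.5, 1.0, -0.7]
grip_width: 0.0395
grip_force: 0.0
```

Emit:
send_rows --increments '[[[0,0,0,0,0,-3,0],[0,0,0,0,0,-3,0],[0,0,0,0,0,-3,0],[0,0,0,0,0,-3,0]]]'

```text
time: 10.18
tool_pos: [0.5517, -0.0005, 0.2339]
tcp_rot: [-0.036, -3.141, -0.0]
ft_force: [-0.4, -0.3, -0.2]
grip_width: 0.0137
grip_force: 0.0
```

```bash
python3 - <<'E'
from h import *
s=read_state();print(s['tool_pos'],s['ft_force'],s['grip_width'])
c,p,d=snap('wrist','w3.png'); P=cloud(c,d)
rect(P,box(P,.4,.8,-.08,.08,.012,.04),'bed'); rect(P,box(P,.4,.8,-.08,.08,.0245,.04),'plate')
rect(P,box(P,.4,.65,.13,.235,.0065,.02),'yel')
go(.642,-.0022,.19,178.8)
E
```

```text
[ 5.51742282e-01 -5.03388074e-04  2.33877568e-01] [-0.44613553 -0.32107111 -0.16646128] 0.01374889212131396
bed [5.79e+02 2.00e-01] [100.2 134.4] 88.8 z 0.0194 8766
plate [581.2   0. ] [ 36.1 119.3] 88.7 z 0.029 2634
yel [549. 173.] [140.   37.5] 1.6 z 0.0111 3477
turn [-0.    -0.002 -0.002] shift [-9.09  0.03  4.28] q7 1.56
```

Emit:
send_rows --increments '[[[0,0,0,-4,0,0,0],[0,0,0,-9,0,0,0],[0,0,0,-9,0,4,0],[0,0,0,-9,0,4,0],[0,0,0,-9,0,4,0],[0,0,0,-9,0,4,0]]]'

```text
time: 10.73
tool_pos: [0.641, -0.003, 0.1935]
tcp_rot: [-0.037, -3.139, 0.001]
ft_force: [-0.3, -0.5, 1.1]
grip_width: 0.0004
grip_force: 0.0
```

```bash
python3 - <<'E'
from h import *
s=read_state();print(s['tool_pos'],s['ft_force'],s['grip_width'])
go(.642,-.0022,.153,178.8)
E
```

```text
[ 0.64098886 -0.00296226  0.19347698] [-0.32391555 -0.46727691  1.10621477] 0.00044516068145293764
turn [-0.001 -0.002 -0.002] shift [-0.11  0.08  4.05] q7 1.65
```

Emit:
send_rows --increments '[[[0,0,0,0,0,1.5,0],[0,0,0,0,0,2.5,0],[0,0,0,0,0,3.2,0],[0,0,0,0,0,3.9,0],[0,0,0,0,0,3.9,0],[0,0,0,0,0,3.9,0]]]'

```text
time: 11.23
tool_pos: [0.6425, -0.0028, 0.1578]
tcp_rot: [0.036, 3.138, 0.001]
ft_force: [-2.0, -0.4, 9.6]
grip_width: 0.0006
grip_force: 4.8
```

Emit:
send_rows --increments '[[[0,0,0,0,0,0.3,0],[0,0,0,0,0,0.5,0],[0,0,0,0,0,0.6,0],[0,0,0,0,0,0.6,0],[0,0,0,0,0,0.6,0]]]'

```text
time: 11.65
tool_pos: [0.6425, -0.0029, 0.1544]
tcp_rot: [0.036, 3.138, 0.003]
ft_force: [-6.3, -0.4, 18.7]
grip_width: 0.0007
grip_force: 9.6
```

Emit:
send_rows --increments '[[[0,0,0,0,0,0.15,0],[0,0,0,0,0,0.15,0],[0,0,0,0,0,0.15,0],[0,0,0,0,0,0.15,0],[0,0,0,0,0,0.15,0]]]'

```text
time: 12.07
tool_pos: [0.6426, -0.0028, 0.1543]
tcp_rot: [0.036, 3.137, 0.004]
ft_force: [-9.6, 0.5, 25.1]
grip_width: 0.0006
grip_force: 12.7
```

Emit:
send_rows --increments '[[[0,0,0,0,0,-2,0],[0,0,0,0,0,-4,20],[0,0,0,0,0,-7,60],[0,0,0,9.3,0,-7,70],[0,0,0,9.3,0,-7,70],[0,0,0,9.3,0,-7,70],[0,0,0,9.3,0,-7,70],[0,0,0,9.3,0,-7,70]]]'

```text
time: 12.73
tool_pos: [0.5488, -0.0, 0.2185]
tcp_rot: [0.035, 3.14, 0.003]
ft_force: [0.7, 0.0, -0.7]
grip_width: 0.0392
grip_force: 0.0
```

```bash
python3 - <<'E'
from h import *
s=read_state();print(s['tool_pos'],s['ft_force'],s['grip_width'])
c,p,d=snap('wrist','w4.png'); P=cloud(c,d)
rect(P,box(P,.4,.8,-.08,.08,.012,.04),'bed'); rect(P,box(P,.4,.8,-.08,.08,.0245,.04),'plate')
go(.550,-.0003,.0305,178.8)
E
```

```text
[ 5.48791760e-01 -4.23239083e-05  2.18459457e-01] [ 0.74552418  0.01890128 -0.65749841] 0.039206551051467586
bed [5.808e+02 1.000e-01] [100.3 138.3] 88.9 z 0.0194 10192
plate [581.9   0. ] [ 36.1 120.8] 88.7 z 0.029 2995
turn [ 0.001  0.002 -0.001] shift [-0.   -0.04 18.79] q7 1.56
```

Emit:
send_rows --increments '[[[0,0,0,0,0,4,70],[0,0,0,0,0,8,70],[0,0,0,0,0,12,70],[0,0,0,0,0,15,70],[0,0,0,0,0,18.2,70],[0,0,0,0,0,18.7,70],[0,0,0,0,0,18.7,70],[0,0,0,0,0,18.7,20]]]'

```text
time: 13.45
tool_pos: [0.55, -0.0008, 0.0302]
tcp_rot: [-0.036, -3.141, 0.002]
ft_force: [-0.2, 0.1, 0.0]
grip_width: 0.0585
grip_force: 0.0
```

Emit:
send_rows --increments '[[[0,0,0,0,0,0,20],[0,0,0,0,0,0,20],[0,0,0,0,0,0,20],[0,0,0,0,0,0,20],[0,0,0,0,0,0,20]]]'

```text
time: 13.87
tool_pos: [0.5492, -0.0004, 0.0308]
tcp_rot: [0.036, 3.141, 0.0]
ft_force: [0.4, 0.0, 0.9]
grip_width: 0.0355
grip_force: 30.0
```

Emit:
send_rows --increments '[[[0,0,0,1,0,-0.6,20],[0,0,0,4,0,-0.8,20],[0,0,0,8,0,-0.8,20],[0,0,0,8,0,-1,20],[0,0,0,8,0,-9,20],[0,0,0,8,0,-13,20],[0,0,-0.147,5.3,-36,-13,20],[0,0,-0.147,5.3,-36,-13,20]]]'

```text
time: 14.53
tool_pos: [0.4753, -0.0726, 0.1344]
tcp_rot: [-0.214, 3.129, 0.004]
ft_force: [0.4, 0.1, -0.7]
grip_width: 0.0354
grip_force: 30.0
```

```bash
python3 - <<'E'
from h import *
s=read_state();print(s['tool_pos'],s['ft_force'],s['grip_width'])
go(.4887,-.3598,.16,187.2)
E
```

```text
[ 0.47526038 -0.07257656  0.13435555] [ 0.41725827  0.11103932 -0.66701528] 0.035415181038806885
turn [0.002 0.006 0.011] shift [  2.56 -28.63  -2.64] q7 1.82
```

Emit:
send_rows --increments '[[[0,0,0,2,-25.5,-2.5,20],[0,0,0,2,-25.5,-2.5,20],[0,0,0,2,-25.5,-2.5,20],[0,0,0,2,-25.5,-2.5,20],[0,0,0,2,-25.5,-2.5,20],[0,0,0,2,-25.5,-2.5,20],[0,0,0,2,-25.5,-2.5,20],[0,0,0,2,-25.5,-2.5,20]]]'

```text
time: 15.2
tool_pos: [0.4832, -0.3351, 0.1568]
tcp_rot: [0.184, -3.135, 0.004]
ft_force: [-0.1, 0.8, -0.8]
grip_width: 0.0352
grip_force: 30.0
```

```bash
python3 - <<'E'
from h import *
s=read_state();print(s['tool_pos'],s['ft_force'],s['grip_width'])
c,p,d=snap('wrist'); P=cloud(c,d)
rect(P,box(P,.3,.7,-.5,-.1,.04,.06),'binrim')
go(.4887,-.3598,.018,187.2)
E
```

```text
[ 0.48317222 -0.33507327  0.15684217] [-0.10331583  0.8164552  -0.80927124] 0.035188992742936964
binrim [ 469.8 -304.7] [ 84.2 240.1] 7.2 z 0.0483 3966
turn [-0.    -0.001 -0.005] shift [-0.16 -2.82 13.83] q7 2.44
```

Emit:
send_rows --increments '[[[0,0,0,-0.2,-2.5,0,20],[0,0,0,-0.2,-2.5,4,20],[0,0,0,-0.2,-2.5,8,20],[0,0,0,-0.2,-2.5,12,20],[0,0,0,-0.2,-2.5,13.7,20],[0,0,0,-0.2,-2.5,13.7,20],[0,0,0,-0.2,-2.5,13.7,20]]]'

```text
time: 15.83
tool_pos: [0.4902, -0.3522, 0.0184]
tcp_rot: [0.199, -3.134, -0.004]
ft_force: [0.1, -0.3, -2.5]
grip_width: 0.0355
grip_force: 30.0
```

Emit:
send_rows --increments '[[[0,0,0,0,0,0.3,20],[0,0,0,0,0,0.4,50],[0,0,0,0,0,0.3,60],[0,0,0,0,0,0.3,60],[0,0,0,0,0,-1,60],[0,0,0,0,0,-6,60],[0,0,0,0,0,-14,60],[0,0,0,0,0,-14,60]]]'

```text
time: 16.5
tool_pos: [0.4894, -0.3554, 0.1572]
tcp_rot: [0.193, -3.135, 0.0]
ft_force: [1.5, -0.8, 0.9]
grip_width: 0.0519
grip_force: 0.0
```

```bash
python3 - <<'E'
from h import *
s=read_state();print(s['tool_pos'],s['ft_force'],s['grip_width'])
c,p,d=snap('wrist','w5.png'); P=cloud(c,d)
rect(P,box(P,.44,.6,-.42,-.2,.012,.03),'plate')
go(.509,.172,.20,181.6)
E
```

```text
[ 0.48938819 -0.35540786  0.15724385] [ 1.51619554 -0.78266929  0.88648961] 0.05185012782861803
plate [ 512.4 -349.8] [98.7 36.1] 7.3 z 0.0141 3088
turn [-0.007  0.012  0.095] shift [-8.1  52.48 -3.66] q7 2.49
```

Emit:
send_rows --increments '[[[0,0,0.09,-8,52,-5,100],[0,0,0.09,-8,52,-5,100],[0,0,0.09,-8,52,-5,100],[0,0,0.09,-8,52,-5,100],[0,0,0.09,-8,52,-5,100],[0,0,0.09,-8,52,-5,100],[0,0,0.09,-8,52,-5,100],[0,0,0.09,-8,52,-5,100]]]'

```text
time: 17.22
tool_pos: [0.4994, -0.0218, 0.1878]
tcp_rot: [-0.052, 3.139, 0.002]
ft_force: [1.0, 0.2, 0.4]
grip_width: 0.0864
grip_force: 0.0
```

```bash
python3 - <<'E'
from h import *
go(.509,.172,.20,181.6)
E
```

```text
turn [0.001 0.003 0.005] shift [-1.61 19.34 -1.19] q7 1.61
```

Emit:
send_rows --increments '[[[0,0,0.005,-1.6,16.5,-1,100],[0,0,0.005,-1.6,16.5,-1,100],[0,0,0.005,-1.6,16.5,-1,100],[0,0,0.005,-1.6,16.5,-1,100],[0,0,0.005,-1.6,16.5,-1,100],[0,0,0.005,-1.6,16.5,-1,100],[0,0,0.005,-1.6,16.5,-1,100]]]'

```text
time: 17.8
tool_pos: [0.5101, 0.141, 0.1968]
tcp_rot: [-0.045, 3.14, -0.001]
ft_force: [-0.2, -0.2, 0.4]
grip_width: 0.0868
grip_force: 0.0
```

```bash
python3 - <<'E'
from h import *
s=read_state();print(s['tool_pos'],s['grip_width'])
c,p,d=snap('wrist'); P=cloud(c,d)
rect(P,box(P,.4,.65,.08,.33,.0065,.02),'yel')
print([(np.round(w(c,r['centre']),3).tolist(),round(r['confidence'],2)) for r in tip_of('wrist','plate_yellow_c')][:3])
go(.508,.171,.012,181.6)
E
```

```text
[0.51005232 0.14098175 0.19683224] 0.08680113351710445
yel [541.1 173.1] [124.3  36.1] 1.6 z 0.011 3185
[([0.549, 0.174, 0.009], 0.85), ([0.59, -0.003, 0.019], 0.66)]
turn [-0.     0.001 -0.002] shift [ 0.14  3.12 18.47] q7 1.32
```

Emit:
send_rows --increments '[[[0,0,0,0.2,3.1,0,100],[0,0,0,0.2,3.1,6,100],[0,0,0,0.2,3.1,12,100],[0,0,0,0.2,3.1,17,100],[0,0,0,0.2,3.1,18,100],[0,0,0,0.2,3.1,18,100],[0,0,0,0.2,3.1,18,100],[0,0,0,0.2,3.1,18,100]]]'

```text
time: 18.57
tool_pos: [0.507, 0.1708, 0.0158]
tcp_rot: [0.041, -3.141, 0.002]
ft_force: [-0.1, -0.4, 0.6]
grip_width: 0.0869
grip_force: 0.0
```

```bash
python3 - <<'E'
from h import *
go(.507,.1713,.012,181.6)
E
```

```text
turn [-0.001 -0.001 -0.002] shift [-0.01  0.05  0.38] q7 1.37
```

Emit:
send_rows --increments '[[[0,0,0,0,0.05,0.35,60],[0,0,0,0,0.05,0.35,20],[0,0,0,0,0.05,0.35,20],[0,0,0,0,0.05,0.35,20],[0,0,0,0,0.05,0.35,20],[0,0,0,0,0.05,0.35,20],[0,0,0,0,0.05,0.35,20],[0,0,0,0,0.05,0.35,20]]]'

```text
time: 19.23
tool_pos: [0.5069, 0.1735, 0.0129]
tcp_rot: [-0.046, 3.141, 0.0]
ft_force: [0.0, 0.9, -0.1]
grip_width: 0.0419
grip_force: 0.0
```

Emit:
send_rows --increments '[[[0,0,0,0,0,0,20],[0,0,0,0,0,0,20],[0,0,0,0,0,0,20]]]'

```text
time: 19.48
tool_pos: [0.5069, 0.1732, 0.0128]
tcp_rot: [0.046, -3.141, 0.0]
ft_force: [-1.0, -1.0, 1.9]
grip_width: 0.0357
grip_force: 29.9
```

```bash
python3 - <<'E'
from h import *
s=read_state();print(s['tool_pos'],s['grip_width'])
go(.474,.001,.14,178.8)
E
```

```text
[0.50686612 0.17322574 0.01280103] 0.03572215983997603
turn [-0.   -0.    0.05] shift [  3.79 -17.12 -12.72] q7 1.37
```

Emit:
send_rows --increments '[[[0,0,0,0,0,-4,20],[0,0,0,1,0,-9,20],[0,0,0.05,3.8,-5,-11,20],[0,0,0.05,3.8,-17.1,-11,20],[0,0,0.05,3.8,-17.1,-11,20],[0,0,0.05,3.8,-17.1,-11,20],[0,0,0.05,3.8,-17.1,-11,20],[0,0,0.05,3.8,-17.1,-11,20]]]'

```text
time: 20.15
tool_pos: [0.4735, -0.0035, 0.1231]
tcp_rot: [0.045, 3.141, -0.0]
ft_force: [-0.3, 1.0, -0.6]
grip_width: 0.0352
grip_force: 29.9
```

```bash
python3 - <<'E'
from h import *
s=read_state();print(s['tool_pos'],s['grip_width'])
go(.474,.0015,.042,178.8)
E
```

```text
[ 0.47350513 -0.00354029  0.12308914] 0.03521262739808905
turn [-0.     0.001 -0.008] shift [-0.03  0.51  8.11] q7 1.51
```

Emit:
send_rows --increments '[[[0,0,-0.008,0,0.4,4,20],[0,0,-0.008,0,0.4,8,20],[0,0,-0.008,0,0.4,8,20],[0,0,-0.008,0,0.4,8,20],[0,0,-0.008,0,0.4,8,20]]]'

```text
time: 20.57
tool_pos: [0.4749, 0.0059, 0.0439]
tcp_rot: [0.019, 3.14, 0.0]
ft_force: [0.4, 0.2, -0.1]
grip_width: 0.0357
grip_force: 29.9
```

```bash
python3 - <<'E'
from h import *
go(.546,-.0003,.035,178.8)
E
```

```text
turn [0.    0.001 0.009] shift [-7.11 -0.53  0.9 ] q7 1.59
```

Emit:
send_rows --increments '[[[0,0,0.007,-2,-0.5,0.2,20],[0,0,0.007,-5,-0.5,0.6,20],[0,0,0.007,-6.6,-0.5,0.6,20],[0,0,0.007,-6.6,-0.5,0.6,20],[0,0,0.007,-6.6,-0.5,0.6,20],[0,0,0.007,-6.6,-0.5,0.6,20]]]'

```text
time: 21.07
tool_pos: [0.5402, -0.0001, 0.0381]
tcp_rot: [0.031, 3.14, 0.002]
ft_force: [0.1, -0.3, -1.3]
grip_width: 0.0356
grip_force: 29.9
```

```bash
python3 - <<'E'
from h import *
go(.550,-.0004,.031,178.8)
E
```

```text
turn [0.001 0.001 0.001] shift [-0.98 -0.01  0.72] q7 1.69
```

Emit:
send_rows --increments '[[[0,0,0,-0.4,0,0.4,20],[0,0,0,-0.6,0,0.7,20],[0,0,0,-0.9,0,0.7,20],[0,0,0,-1.1,0,0.7,20],[0,0,0,-1.2,0,0.7,20],[0,0,0,-1.2,0,0.7,20]]]'

```text
time: 21.57
tool_pos: [0.5492, -0.0003, 0.0305]
tcp_rot: [-0.031, -3.135, -0.003]
ft_force: [-9.5, 0.5, 14.6]
grip_width: 0.0353
grip_force: 29.9
```

Emit:
send_rows --increments '[[[0,0,0,0,0,-0.1,20],[0,0,0,0.1,0,-0.1,55],[0,0,0,0.2,0,-0.1,60],[0,0,0,0.2,0,-0.1,60],[0,0,0,0.2,0,-1,60],[0,0,0,0.2,0,-5,60],[0,0,0,0.2,0,-10,20],[0,0,0,0.2,0,-20,0]]]'

```text
time: 22.23
tool_pos: [0.5495, -0.0011, 0.1649]
tcp_rot: [-0.032, -3.141, 0.001]
ft_force: [1.3, 0.9, -0.0]
grip_width: 0.0453
grip_force: 0.0
```

Emit:
send_rows --increments '[[[0,0,0,0,0,-5,0],[0,0,0,0,0,-5,0],[0,0,0,0,0,-5,0],[0,0,0,0,0,-5,0]]]'

```text
time: 22.57
tool_pos: [0.5502, -0.0006, 0.2136]
tcp_rot: [0.031, 3.14, 0.001]
ft_force: [0.5, -0.5, -1.4]
grip_width: 0.0201
grip_force: 0.0
```

```bash
python3 - <<'E'
from h import *
s=read_state();print(s['tool_pos'],s['ft_force'],s['grip_width'])
c,p,d=snap('wrist','w6.png'); P=cloud(c,d)
rect(P,box(P,.4,.8,-.08,.08,.012,.04),'bed'); rect(P,box(P,.4,.8,-.08,.08,.0245,.04),'plate')
go(.642,-.0025,.193,178.8)
E
```

```text
[ 0.55015575 -0.00059633  0.21359735] [ 0.53284078 -0.52861197 -1.36881527] 0.020074400407510025
bed [5.794e+02 2.000e-01] [100.3 135. ] 88.9 z 0.0194 9430
plate [5.818e+02 1.000e-01] [ 35.4 121.1] 88.2 z 0.029 3052
turn [ 0.    -0.001  0.001] shift [-9.27 -0.01  1.91] q7 1.58
```

Emit:
send_rows --increments '[[[0,0,0,-4,0,0,0],[0,0,0,-9.1,0,0,0],[0,0,0,-9.1,0,2,0],[0,0,0,-9.1,0,2,0],[0,0,0,-9.1,0,2,0],[0,0,0,-9.1,0,2,0]]]'

```text
time: 23.12
tool_pos: [0.6395, -0.003, 0.1919]
tcp_rot: [-0.032, -3.138, 0.001]
ft_force: [-0.4, -0.0, 0.3]
grip_width: 0.0002
grip_force: 0.0
```

```bash
python3 - <<'E'
from h import *
go(.642,-.0025,.153,178.8)
E
```

```text
turn [-0.001 -0.003  0.   ] shift [-0.26  0.06  3.88] q7 1.69
```

Emit:
send_rows --increments '[[[0,0,0,-0.1,0,1.5,0],[0,0,0,-0.1,0,2.5,0],[0,0,0,-0.1,0,3.3,0],[0,0,0,-0.1,0,4,0],[0,0,0,-0.1,0,4.3,0],[0,0,0,-0.1,0,4.3,0],[0,0,0,-0.1,0,4.3,0]]]'

```text
time: 23.7
tool_pos: [0.6421, -0.0028, 0.1544]
tcp_rot: [0.032, 3.139, 0.003]
ft_force: [-5.8, -0.5, 18.2]
grip_width: 0.0005
grip_force: 8.8
```

Emit:
send_rows --increments '[[[0,0,0,0,0,0.25,0],[0,0,0,0,0,0.25,0],[0,0,0,0,0,0.25,0],[0,0,0,0,0,0.25,0],[0,0,0,0,0,0.25,0]]]'

```text
time: 24.12
tool_pos: [0.6422, -0.0029, 0.1542]
tcp_rot: [0.032, 3.138, 0.005]
ft_force: [-10.8, 0.7, 28.4]
grip_width: 0.0004
grip_force: 14.3
```

Bottomed and held. Next I release and pick the plate up again.

Emit:
send_rows --increments '[[[0,0,0,0,0,-2,0],[0,0,0,0,0,-4,20],[0,0,0,0,0,-7,60],[0,0,0,9.3,0,-7,70],[0,0,0,9.3,0,-7,70],[0,0,0,9.3,0,-7,70],[0,0,0,9.3,0,-7,70],[0,0,0,9.3,0,-7,70]]]'

```text
time: 24.78
tool_pos: [0.5485, -0.0001, 0.2181]
tcp_rot: [0.03, 3.14, 0.004]
ft_force: [0.7, -0.1, 0.6]
grip_width: 0.0389
grip_force: 0.0
```

```bash
python3 - <<'E'
from h import *
s=read_state();print(s['tool_pos'],s['ft_force'],s['grip_width'])
c,p,d=snap('wrist','w7.png'); P=cloud(c,d)
rect(P,box(P,.4,.8,-.08,.08,.012,.04),'bed'); rect(P,box(P,.4,.8,-.08,.08,.0245,.04),'plate')
go(.550,-.0003,.0305,178.5)
E
```

```text
[ 5.48482649e-01 -5.64466276e-05  2.18121371e-01] [ 0.70602187 -0.07529377  0.57150057] 0.038862858821637654
bed [5.804e+02 2.000e-01] [100.1 137.5] 88.9 z 0.0194 10160
plate [ 5.817e+02 -2.000e-01] [ 35.9 120.7] 88.2 z 0.0291 2996
turn [0.001 0.002 0.007] shift [-0.04 -0.03 18.76] q7 1.58
```

Emit:
send_rows --increments '[[[0,0,0.007,0,0,4,70],[0,0,0.007,0,0,8,70],[0,0,0.007,0,0,12,70],[0,0,0.007,0,0,15,70],[0,0,0.007,0,0,18.2,70],[0,0,0.007,0,0,18.7,70],[0,0,0.007,0,0,18.7,70],[0,0,0.007,0,0,18.7,20]]]'

```text
time: 25.5
tool_pos: [0.5498, -0.0011, 0.0301]
tcp_rot: [-0.042, -3.141, 0.002]
ft_force: [-0.6, -0.3, 0.7]
grip_width: 0.0588
grip_force: 0.0
```

Emit:
send_rows --increments '[[[0,0,0,0,0,0,20],[0,0,0,0,0,0,20],[0,0,0,0,0,0,20],[0,0,0,0,0,0,20],[0,0,0,0,0,0,20]]]'

```text
time: 25.92
tool_pos: [0.5491, -0.0005, 0.0308]
tcp_rot: [0.042, 3.141, 0.0]
ft_force: [-0.6, -0.0, 0.8]
grip_width: 0.0353
grip_force: 30.0
```

Emit:
send_rows --increments '[[[0,0,0,1,0,-0.6,20],[0,0,0,4,0,-0.8,20],[0,0,0,8,0,-0.8,20],[0,0,0,8,0,-1,20],[0,0,0,8,0,-9,20],[0,0,0,8,0,-13,20],[0,0,-0.147,7,-24,-14,20],[0,0,-0.147,7,-24,-14,20]]]'

```text
time: 26.58
tool_pos: [0.472, -0.073, 0.1412]
tcp_rot: [-0.207, 3.13, 0.004]
ft_force: [0.7, -0.5, -2.0]
grip_width: 0.0354
grip_force: 30.0
```

```bash
python3 - <<'E'
from h import *
s=read_state();print(s['tool_pos'],s['grip_width'])
# yellow centre at bin y=+55
C=np.array([522.5,-299])+55*np.array([-.125,.992]); T=C-42*np.array([.992,.125]); print(T)
go(*(T/1000),.16,187.2)
E
```

```text
[ 0.47196888 -0.07301885  0.14122661] 0.03539552349268806
[ 473.961 -249.69 ]
turn [0.002 0.005 0.006] shift [  2.12 -17.54  -1.93] q7 1.81
```

Emit:
send_rows --increments '[[[0,0,0,2,-14.5,-1,20],[0,0,0,2,-14.5,-1,20],[0,0,0,2,-14.5,-1,20],[0,0,0,2,-14.5,-1,20],[0,0,0,2,-14.5,-1,20],[0,0,0,2,-14.5,-1,20],[0,0,0,2,-14.5,-1,20]]]'

```text
time: 27.17
tool_pos: [0.4676, -0.2205, 0.1484]
tcp_rot: [0.19, -3.135, -0.002]
ft_force: [-0.7, 0.8, -1.1]
grip_width: 0.0354
grip_force: 30.0
```

```bash
python3 - <<'E'
from h import *
go(.474,-.2495,.018,187.2)
E
```

```text
turn [ 0.001 -0.001 -0.005] shift [-0.29 -2.98 13.03] q7 2.19
```

Emit:
send_rows --increments '[[[0,0,0,-0.3,-2.8,0,20],[0,0,0,-0.3,-2.8,4,20],[0,0,0,-0.3,-2.8,8,20],[0,0,0,-0.3,-2.8,12,20],[0,0,0,-0.3,-2.8,12.8,20],[0,0,0,-0.3,-2.8,13,20],[0,0,0,-0.3,-2.8,13,20]]]'

```text
time: 27.75
tool_pos: [0.4743, -0.2476, 0.0187]
tcp_rot: [0.192, -3.135, -0.001]
ft_force: [-0.4, 0.2, -1.3]
grip_width: 0.0353
grip_force: 30.0
```

Emit:
send_rows --increments '[[[0,0,0,0,0,0.1,20],[0,0,0,0,0,0.2,50],[0,0,0,0,0,0.1,60],[0,0,0,0,0,0.1,60],[0,0,0,0,0,-1,60],[0,0,0,0,0,-6,60],[0,0,0,0,0,-14,60],[0,0,0,0,0,-18,60]]]'

```text
time: 28.42
tool_pos: [0.4733, -0.2496, 0.156]
tcp_rot: [0.186, -3.135, 0.0]
ft_force: [1.9, 0.2, 0.7]
grip_width: 0.0517
grip_force: 0.0
```

```bash
python3 - <<'E'
from h import *
s=read_state();print(s['tool_pos'],s['ft_force'],s['grip_width'],s['qpos'])
c,p,d=snap('wrist'); P=cloud(c,d)
for nm,b in (('yel',(.41,.6,-.3,-.2,.012,.03)),('red',(.41,.6,-.41,-.31,.012,.03)),('rim',(.3,.7,-.5,-.1,.04,.06))):
    try: rect(P,box(P,*b),nm)
    except Exception as e: print(nm,e)
c,p,d=snap('top','t2.png'); P=cloud(c,d); rect(P,box(P,.6,.75,.07,.2,.05,.12),'tag')
print([(np.round(w(c,r['centre']),3).tolist(),round(r['confidence'],2)) for r in tip_of('top','tag_c')][:3])
print([(np.round(w(c,r['centre']),3).tolist(),round(r['confidence'],2)) for r in tip_of('top','plate_blue_c')][:3])
E
```

```text
[ 0.47329607 -0.24962065  0.15599674] [1.92298477 0.18395047 0.6714004 ] 0.051730807102697604 [-0.45218274  0.18441354  0.98520057  1.86130518 -0.1651597   1.1827922
  2.27772159]
yel [ 496.5 -245.1] [97.5 36.1] 6.8 z 0.0141 3055
red [ 510.3 -349.9] [94.6 36.8] 7.4 z 0.0139 2694
rim [ 473.8 -304.1] [ 92.  240.2] 7.2 z 0.0483 4017
tag [673.7 130.8] [27.6 89. ] 10.5 z 0.0632 238
[([0.674, 0.135, 0.053], 0.69)]
[]
```

```bash
python3 - <<'E'
from h import *
c,p,d=snap('top'); P=cloud(c,d)
m=box(P,.72,1.1,.0,.35,.02,.4); q=P[m]; print(q.min(0),q.max(0),np.percentile(q[:,2],[5,50,95]))
near=q[q[:,0]<.79]; print(near.min(0) if len(near) else None, near.max(0) if len(near) else None)
go(.69,.04,.32,100.5)
E
```

```text
[0.72001597 0.00107077 0.02000087] [0.94760802 0.27697214 0.12686203] [0.04139207 0.10754601 0.11290939]
[0.72001597 0.00107077 0.02002104] [0.78999694 0.26074609 0.12686203]
turn [1.000e-03 0.000e+00 1.508e+00] shift [-24.92  26.09 -16.53] q7 2.28
```

Emit:
send_rows --increments '[[[0,0,0,0,0,-4,100],[0,0,0.12,0,0,-8,100],[0,0,0.24,0,0,-12,100],[0,0,0.36,0,0,-16,100],[0,0,0.48,0,0,-16,100],[0,0,0.6,0,0,-16,100],[0,0,0.72,0,0,-16,100],[0,0,0.84,0,0,-16,100]]]'

```text
time: 29.33
tool_pos: [0.4734, -0.2486, 0.3124]
tcp_rot: [-1.114, -2.934, 0.001]
ft_force: [-0.1, 0.1, 0.3]
grip_width: 0.0864
grip_force: 0.0
```

```bash
python3 - <<'E'
from h import *
s=read_state();print(s['tool_pos'],s['qpos'])
go(.69,.04,.32,100.5)
E
```

```text
[ 0.47339312 -0.24862985  0.31240915] [-0.569287    0.04721344  1.05017253  1.63345498 -0.0401363   1.48748768
  1.328875  ]
turn [-0.002 -0.002  0.662] shift [ 2.96 35.96 -0.81] q7 1.33
```

Emit:
send_rows --increments '[[[0,0,0.12,0.4,4,-1,100],[0,0,0.24,1,8,-1,100],[0,0,0.36,1.4,12,-1,100],[0,0,0.48,2,16,-1,100],[0,0,0.6,2.5,20,-1,100],[0,0,0.66,3,36,-1,100],[0,0,0.66,3,36,-1,100],[0,0,0.66,3,36,-1,100]]]'

```text
time: 30.0
tool_pos: [0.6668, 0.0164, 0.3213]
tcp_rot: [-1.998, -2.421, 0.004]
ft_force: [0.3, -0.7, 0.6]
grip_width: 0.087
grip_force: 0.0
```

Emit:
send_rows --increments '[[[0,0,0,-5.9,6,0,100],[0,0,0,-5.9,6,0,100],[0,0,0,-5.9,6,0,100],[0,0,0,-5.9,6,0,100]]]'

```text
time: 30.33
tool_pos: [0.7368, -0.0363, 0.3182]
tcp_rot: [-2.004, -2.414, 0.013]
ft_force: [0.7, 0.6, 0.3]
grip_width: 0.0867
grip_force: 0.0
```

```bash
python3 - <<'E'
from h import *
s=read_state();print(s['tool_pos'],s['tcp_rot'])
go(.69,.04,.32,100.5)
E
```

```text
[ 0.73682603 -0.03628488  0.31815393] [-2.00422963 -2.41435318  0.01278522]
turn [-0.009  0.002  0.002] shift [ 8.36 -3.2  -0.18] q7 0.46
```

Emit:
send_rows --increments '[[[0,0,0,4,-2,0,100],[0,0,0,8,-3.5,0,100],[0,0,0,8,-3.5,0,100],[0,0,0,8,-3.5,0,100],[0,0,0,8,-3.5,0,100],[0,0,0,8,-3.5,0,100]]]'

```text
time: 30.83
tool_pos: [0.6867, 0.0389, 0.324]
tcp_rot: [-2.0, -2.422, -0.0]
ft_force: [1.0, -0.4, 0.4]
grip_width: 0.0871
grip_force: 0.0
```

```bash
python3 - <<'E'
from h import *
s=read_state();print(s['tool_pos'],s['tcp_rot'])
c,p,d=snap('wrist','w8.png'); P=cloud(c,d)
for nm,b in (('tab',(.6,.75,.06,.2,.085,.12)),('bridge',(.6,.75,.06,.2,.056,.066)),('all',(.6,.75,.06,.2,.045,.12))):
    try: rect(P,box(P,*b),nm)
    except Exception as e: print(nm,e)
for t in('tag_c','tag_tab','stand'): print(t,[(np.round(w(c,r['centre']),3).tolist(),round(r['confidence'],2)) for r in tip_of('wrist',t)][:3])
E
```

```text
[0.68671605 0.03892967 0.32397983] [-2.00042806e+00 -2.42232990e+00 -7.12112491e-05]
tab [674.4 133.9] [12.  39.8] 12.7 z 0.0938 415
bridge [674.4 133.8] [26.1 59.9] 12.4 z 0.0599 715
all [673.9 134.4] [26.5 88.3] 11.6 z 0.0604 1245
tag_c [([0.676, 0.133, 0.053], 0.82)]
tag_tab [([0.673, 0.132, 0.08], 0.74)]
stand [([0.672, 0.135, -0.001], 0.75)]
```

View pics/w8.png

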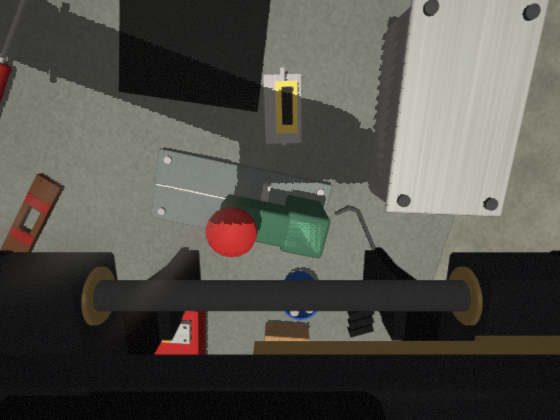

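The view shows the tag at (287,106) with its tab on the bridge. The stand's upright pokes out slightly left (-x) of the tag's middle, so the panel is on the -x side. The press is at (240,215) with its plunger up.

```bash
python3 - <<'E'
from h import *
go(.6744,.1339,.13,102.5)
E
```

```text
turn [ 0.     0.    -0.029] shift [ 9.65  0.54 19.38] q7 0.35
```

Emit:
send_rows --increments '[[[0,0,-0.029,4,0.5,2,50],[0,0,-0.029,8,0.5,6,50],[0,0,-0.029,9.6,0.5,12,50],[0,0,-0.029,9.6,0.5,17,50],[0,0,-0.029,9.6,0.5,19,50],[0,0,-0.029,9.6,0.5,19,50],[0,0,-0.029,9.6,0.5,19,50],[0,0,-0.029,9.6,0.5,19,50]]]'

```text
time: 31.7
tool_pos: [0.6735, 0.1341, 0.1331]
tcp_rot: [-1.965, -2.451, 0.003]
ft_force: [-0.2, 0.2, 1.4]
grip_width: 0.046
grip_force: 0.0
```

```bash
python3 - <<'E'
from h import *
go(.6744,.1339,.074,102.5)
E
```

```text
turn [-0.002  0.001  0.001] shift [-0.04  0.1   5.91] q7 0.29
```

Emit:
send_rows --increments '[[[0,0,0,0,0.1,3,50],[0,0,0,0,0.1,5.4,50],[0,0,0,0,0.1,5.8,50],[0,0,0,0,0.1,5.8,0],[0,0,0,0,0.1,5.8,0],[0,0,0,0,0.1,5.8,0],[0,0,0,0,0.1,5.8,0],[0,0,0,0,0.1,5.8,0]]]'

```text
time: 32.37
tool_pos: [0.6757, 0.1352, 0.0775]
tcp_rot: [1.963, 2.451, 0.003]
ft_force: [0.0, -0.2, 0.0]
grip_width: 0.0183
grip_force: 0.0
```

Emit:
send_rows --increments '[[[0,0,0,0,0,0,0],[0,0,0,0,0,0,0],[0,0,0,0,0,0,0]]]'

```text
time: 32.62
tool_pos: [0.6745, 0.135, 0.0769]
tcp_rot: [-1.964, -2.451, -0.0]
ft_force: [-3.3, -0.0, 5.7]
grip_width: 0.0116
grip_force: 30.0
```

Emit:
send_rows --increments '[[[0,0,0,0,0,-2,0],[0,0,0,0,0,-5,0],[0,0,0,0,0,-9,0],[0,0,0,0,0,-13,0],[0,0,0,0,0,-17,0],[0,0,0,0,0,-21,0],[0,0,0,0,0,-21,0],[0,0,0,0,0,-21,0]]]'

```text
time: 33.28
tool_pos: [0.6762, 0.1347, 0.2891]
tcp_rot: [1.962, 2.449, 0.007]
ft_force: [0.0, -0.4, -1.8]
grip_width: 0.0117
grip_force: 30.0
```

```bash
python3 - <<'E'
from h import *
s=read_state(); print(s['tool_pos'],s['grip_width'],s['ft_force'])
go(.433,-.3095,.28,97.2)
E
```

```text
[0.67623647 0.13471179 0.28907447] 0.01167326973622951 [ 0.02042118 -0.41513339 -1.78974851]
turn [ 0.006 -0.     0.094] shift [-38.05 -33.43   0.71] q7 0.24
```

Emit:
send_rows --increments '[[[0,0,0.09,-38,-33.4,0,0],[0,0,0.09,-38,-33.4,0,0],[0,0,0.09,-38,-33.4,0,0],[0,0,0.09,-38,-33.4,0,0],[0,0,0.09,-38,-33.4,0,0],[0,0,0.09,-38,-33.4,0,0],[0,0,0.09,-38,-33.4,0,0],[0,0,0.09,-38,-33.4,0,0]]]'

```text
time: 33.95
tool_pos: [0.5127, -0.1582, 0.284]
tcp_rot: [-2.07, -2.36, 0.001]
ft_force: [0.7, 0.2, -0.2]
grip_width: 0.0118
grip_force: 30.0
```

```bash
python3 - <<'E'
from h import *
go(.433,-.3095,.25,97.2)
E
```

```text
turn [-0.002 -0.001  0.005] shift [-13.96  -9.87   3.41] q7 0.46
```

Emit:
send_rows --increments '[[[0,0,0,-11.5,-8,3,0],[0,0,0,-11.5,-8,3,0],[0,0,0,-11.5,-8,3,0],[0,0,0,-11.5,-8,3,0],[0,0,0,-11.5,-8,3,0],[0,0,0,-11.5,-8,3,0],[0,0,0,-11.5,-8,3,0]]]'

```text
time: 34.53
tool_pos: [0.4507, -0.2801, 0.255]
tcp_rot: [-2.07, -2.362, -0.0]
ft_force: [0.4, -0.3, -0.3]
grip_width: 0.0119
grip_force: 30.0
```

```bash
python3 - <<'E'
from h import *
s=read_state(); print(s['tool_pos'],s['grip_width'],s['ft_force'])
c,p,d=snap('wrist','w9.png'); P=cloud(c,d)
m=box(P,.38,.48,-.45,-.15,.044,.056)
try: rect(P,m,'nearrim')
except Exception as e: print(e)
Q=P[m]; u=np.array([.992,.125]); t=(Q[:,:2]-[.4306,-.3097])@u; print(np.percentile(t,[1,10,50,90,99]),len(t),Q[:,1].min(),Q[:,1].max())
c,p,d=snap('top'); P=cloud(c,d); m=box(P,.38,.48,-.45,-.25,.044,.056); Q=P[m]
t=(Q[:,:2]-[.4306,-.3097])@u; print('top',np.percentile(t,[1,10,50,90,99]),len(t))
go(.433,-.3095,.12,97.2)
E
```

```text
[ 0.45066893 -0.28012281  0.25498594] 0.011869525120394063 [ 0.37060186 -0.3224448  -0.339628  ]
nearrim [ 428.7 -226.5] [122.6  56.8] 63.6 z 0.0485 762
[-0.0021381  -0.00131594  0.00217962  0.05120871  0.06273872] 762 -0.29402012180545195 -0.18282195791735123
top [-0.00179024 -0.00134436  0.00055631  0.00253551  0.00298066] 64
turn [-0.    -0.     0.008] shift [-2.71 -2.2  13.54] q7 0.72
```

View pics/w9.png

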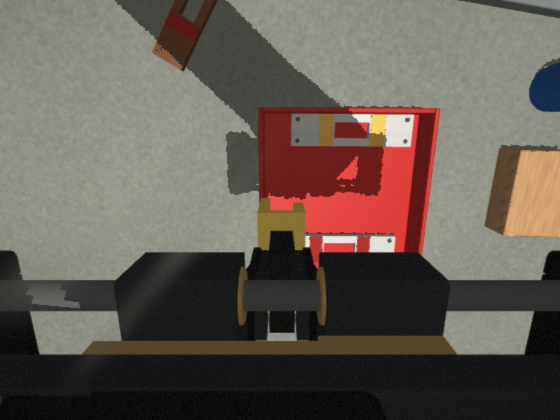

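The view shows both plates flat in the bin at (350,130) and (345,243). The tag is held at (282,225), with the rim at column 262.

Emit:
send_rows --increments '[[[0,0,0.008,-1.5,-1.5,1,0],[0,0,0.008,-2.6,-2.1,4,0],[0,0,0.008,-2.6,-2.1,8,0],[0,0,0.008,-2.6,-2.1,12,0],[0,0,0.008,-2.6,-2.1,13,0],[0,0,0.008,-2.6,-2.1,13,0],[0,0,0.008,-2.6,-2.1,13,0],[0,0,0.008,-2.6,-2.1,13,0]]]'

```text
time: 35.3
tool_pos: [0.4346, -0.3108, 0.1281]
tcp_rot: [2.078, 2.351, 0.001]
ft_force: [0.3, -0.4, -0.4]
grip_width: 0.0118
grip_force: 30.0
```

```bash
python3 - <<'E'
from h import *
s=read_state(); print(s['tool_pos'],s['grip_width'],s['ft_force'])
go(.433,-.3095,.08,97.2)
E
```

```text
[ 0.43461733 -0.31079054  0.1280868 ] 0.011805482815709074 [ 0.29962202 -0.37249922 -0.42293837]
turn [ 0.003  0.002 -0.002] shift [ 0.16 -0.16  4.81] q7 0.94
```

Emit:
send_rows --increments '[[[0,0,0,0.1,-0.15,0,0],[0,0,0,0.1,-0.15,1,0],[0,0,0,0.1,-0.15,2.5,0],[0,0,0,0.1,-0.15,4,0],[0,0,0,0.1,-0.15,4.8,0],[0,0,0,0.1,-0.15,4.8,0],[0,0,0,0.1,-0.15,4.8,0]]]'

```text
time: 35.88
tool_pos: [0.4312, -0.3095, 0.0779]
tcp_rot: [-2.082, -2.352, 0.0]
ft_force: [0.0, 0.3, 0.2]
grip_width: 0.0118
grip_force: 30.0
```

```bash
python3 - <<'E'
from h import *
s=read_state(); print(s['tool_pos'],s['grip_width'],s['ft_force'])
go(.433,-.3095,.073,97.2)
E
```

```text
[ 0.43115447 -0.30948102  0.07794317] 0.011825814519931985 [0.02188273 0.33403974 0.18017704]
turn [-0.     0.    -0.004] shift [-0.02  0.18  0.49] q7 0.99
```

Emit:
send_rows --increments '[[[0,0,0,0,0.2,0.3,0],[0,0,0,0,0.3,0.5,0],[0,0,0,0,0.3,0.5,0],[0,0,0,0,0.3,0.5,0]]]'

```text
time: 36.22
tool_pos: [0.4345, -0.3091, 0.0731]
tcp_rot: [2.081, 2.353, 0.0]
ft_force: [-0.2, 0.8, -1.3]
grip_width: 0.0117
grip_force: 30.0
```

Emit:
send_rows --increments '[[[0,0,0,0,0,0.1,0],[0,0,0,0,0,0.1,0],[0,0,0,0,0,0.1,20],[0,0,0,0,0,0.1,30],[0,0,0,0,0,0.1,40],[0,0,0,0,0,0.1,40],[0,0,0,0,0,0.1,40],[0,0,0,0,0,0.1,40]]]'

```text
time: 36.88
tool_pos: [0.4342, -0.309, 0.0718]
tcp_rot: [-2.082, -2.353, -0.0]
ft_force: [-0.4, -0.8, -0.2]
grip_width: 0.0334
grip_force: 0.0
```

Emit:
send_rows --increments '[[[0,0,0,0,0,-1,40],[0,0,0,0,0,-3,40],[0,0,0,0,0,-6,40],[0,0,0,0,0,-10,40],[0,0,0,0,0,-14,40],[0,0,0,-6,0,-18,40],[0,0,0,-10,0,-18,40],[0,0,0,-10,0,-18,40]]]'

```text
time: 37.55
tool_pos: [0.4482, -0.4105, 0.2556]
tcp_rot: [2.074, 2.351, 0.002]
ft_force: [-0.7, -0.5, 0.4]
grip_width: 0.0349
grip_force: 0.0
```

```bash
python3 - <<'E'
from h import *
s=read_state(); print(s['time'],s['tool_pos'],s['grip_width'],s['ft_force'])
c,p,d=snap('wrist','w10.png'); P=cloud(c,d)
for nm,b in (('tab',(.38,.48,-.37,-.25,.076,.11)),('bridge',(.38,.48,-.37,-.25,.0515,.06)),('red',(.44,.64,-.45,-.3,.01,.03)),('yel',(.44,.64,-.3,-.17,.01,.03)),('knob',(.55,.75,-.06,.06,.12,.18))):
    try: rect(P,box(P,*b),nm)
    except Exception as e: print(nm,e)
c,p,d=snap('top'); P=cloud(c,d); rect(P,box(P,.55,.75,-.06,.06,.135,.19),'knob')
B=np.array([522.6,-298.8]); print('tag_c in bin frame: use bridge centre')
E
```

```text
37.55 [ 0.44819049 -0.41049243  0.25563778] 0.03492026739322874 [-0.65438313 -0.5304512   0.4261506 ]
tab [ 433.9 -310.7] [11.3 39.4] 7.6 z 0.0889 608
bridge [ 434.5 -310. ] [25.7 59.6] 6.6 z 0.0549 1007
red [ 533.1 -347.3] [140.3  34.7] 7.2 z 0.014 3184
yel [ 522.4 -208.8] [139.8  20.6] 7.3 z 0.014 2510
knob attempt to get argmax of an empty sequence
knob [642.4  -3.7] [49.6 50.3] 43.0 z 0.1653 316
tag_c in bin frame: use bridge centre
```

View pics/w10.png

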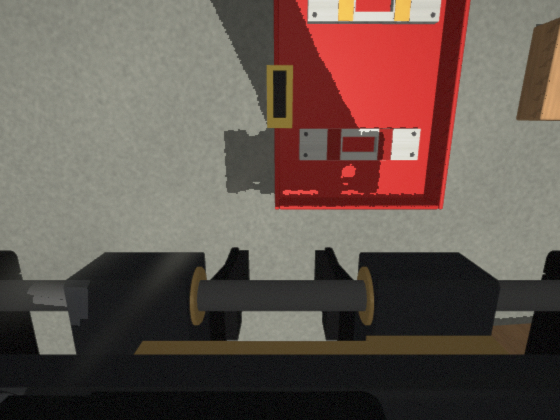

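```bash
python3 - <<'E'
from h import *
c,p,d=snap('top','t3.png'); P=cloud(c,d)
m=box(P,.43,.62,-.3,-.17,.01,.03)&(p.min(-1)>70)
rect(P,m,'yel'); q=P[m]; A=np.c_[q[:,:2],np.ones(len(q))]; print('slope',np.linalg.lstsq(A,q[:,2],rcond=None)[0])
for t in('plate_yellow_c','plate_red_c','tag_c','screw_cup','carton'): print(t,[(np.round(w(c,r['centre']),3).tolist(),round(r['confidence'],2)) for r in tip_of('top',t)][:4])
i=p[140:300,380:530,::-1]; cv2.imwrite('pics/c3.png',cv2.resize(i,None,fx=4,fy=3.5))
E
```

```text
yel [ 524.1 -210.8] [142.  34.] 7.3 z 0.0159 400
slope [-0.00894237  0.09442954  0.04019698]
plate_yellow_c []
plate_red_c [([0.332, -0.093, 0.003], 0.95), ([0.686, 0.513, 0.006], 0.92), ([0.534, -0.349, 0.01], 0.87), ([0.335, 0.316, 0.005], 0.83)]
tag_c [([0.435, -0.313, 0.05], 0.66)]
screw_cup [([0.742, -0.128, 0.003], 0.84)]
carton [([0.743, -0.244, 0.0], 0.75), ([0.644, -0.002, -0.002], 0.45)]
```

View pics/c3.png

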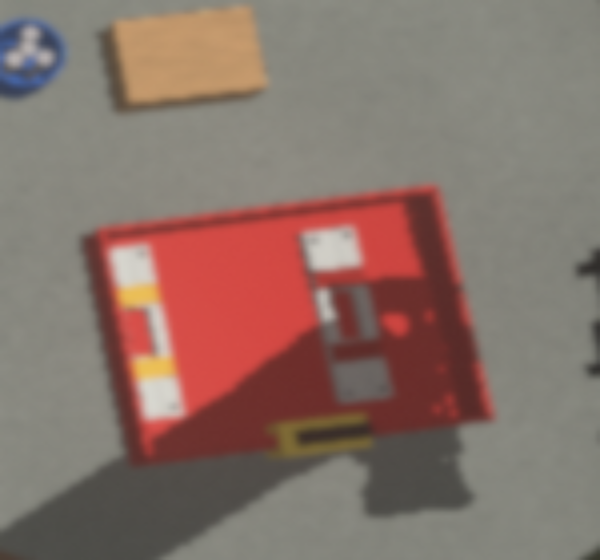

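The crop shows yellow (knocked to the side, still flat in the bin) at (147,330), red at (345,315), and the tag astride the near rim at (322,435). The cup and carton have not moved.

```bash
python3 -c "
from station import *
print(job_done())"
```

```text
the job is handed in; nothing more can be done
None
```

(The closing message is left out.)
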